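Shut the plate reader and show the plate's lid to the inspection camera

ROBOT

A 6-joint arm with a two-finger parallel gripper is mounted at the origin on the work surface. World frame = base frame: x ahead of the robot, y to its left, z up, the work surface at z = 0. Lengths are in m, angles in rad, forces in N, time in s.
With the tool pointing down it reaches from about 0.35 to 0.725 m from the base axis. Payload 4.3 kg.
Tool frame: the origin (TCP) lies midway between the tips of the shut fingers; the grasp point (between the pads) lies 19 mm behind it; z points along the fingers, y is the line along which they close (so a half turn about z gives the same grasp; the last joint's range is limited). The gripper opens to 85 mm and grips with 20 to 120 N. Pads are 22 mm wide; open, the fingers measure 114 mm over their backs; the gripper's body (76 mm by 85 mm) begins 54 mm behind the grasp point. The pads swing forward as they close: fully open they stand 13 mm farther back than shut.
Start: joints at [-1.355, 0.377, 0.081, 1.274, 0, 1.46], TCP at [0.184, -0.545, 0.2] pointing down, gripper open.
Joint ranges: [-2.72, 2.72], [-0.84, 1.66], [-1.02, 1.22], [-1.77, 2.12], [-1.37, 1.28], [-3.14, 3.14]. Speed limits (rad/s): [2.57, 2.57, 3.14, 3.14, 3.14, 3.14].

INTERFACE

Orientations are given as [roll, pitch, yaw] about the fixed x, y, z axes, in that order (R = Rz(yaw) Ry(pitch) Rx(roll)).
In Python, from workcell import ctrl gives the robot as it stands.
- The arm moves only by the tool move_arm, never from a script. Its argument "commands" is a list of rows, each a list of 3 entries, a list of its own where there are three numbers: the closure, from 0 (fully open) to 1 (shut), then the shift along the tool's x, y, z scaled (see below), then the turn about the tool's z scaled (see below). A call has exactly 8 rows; each row is the pose to reach, as a shift and turn from the pose commanded when the call began, along the tool's axes at that moment; what a row does not reach only later rows make up. The controller multiplies each number of a shift by 1 m and each number of a turn by 90 degrees. A row lasts 1/12 s, in which the tool goes at most 41.7 mm and 7.16 degrees, less where a joint would pass 70% of its speed; a pose out of reach is approached as far as the arm can. A call with a number of a shift or a turn outside -1 to 1 is refused whole. A call with a gripper value outside its range is refused whole. The fingers move at their own pace and stop on an object; "newtons" is the grip in N (left out, the last holds). Time passes only in rows, so rows that repeat a pose let the fingers close, or fill a call up. It gives the time, the measured TCP pose, the force, the opening and the grip force at its end, in the units of the state.
- ctrl.state(): the state, without advancing time (a new reading comes with each control period).
- ctrl.read_camera(name): name is "side" or "top"; returns (picture, depth): 480x640x3 uint8, red, green, blue; 480x640 float32, m along the optical axis (not along the pixel's ray), 0 where there is no reading.
- ctrl.camera_info(name): a dict with "fx", "fy", "cx", "cy" (pixels), "R" (3x3) and "t" (3): a world point X has camera coordinates R X + t. Camera axes: x right, y down, z forward; pixel columns grow to the right and rows downward; lengths in m; the calibration is good to about 2 mm. A picture is of the moment at which its call begins. camera_info takes no time and is no camera call.
- ctrl.hand_in(): hands the job in; it is judged then, once.
The state is a dict: "t": time; "qpos": joint angles; "qvel": joint speeds; "joint_torque": joint torques, N m; "ee_pos": TCP position; "ee_rot": TCP orientation; "wrist_force": force on the tool from outside, world axes, zero at the start; "wrist_torque": the same for the moment, N m; "width": opening from 0.0 (shut) to 1.0 (fully open); "grasp_force": force on a finger pad.
Only numpy, scipy, OpenCV 4.12 (cv2) and the standard library are available. Lean on these libraries where they do the work, as an engineer would, in place of code of your own. Each camera call takes 0.05 s, during which the arm holds its last target. There are 200 camera calls.

TASK

The plate is loaded for reading: first push the reader's drawer fully shut, then take the plate's full-size lid (the tallest of the three standing in the rack) and show its hollow side to the inspection camera so that it can be checked for fogging. Hold it upright on its long edge but with the top tipped back, so that it squarely faces the downward-looking lens, centred on its line of sight 15 cm in front of it with the long edges level, and finish while still holding it there, motionless. Do not touch the camera, and leave the other two lids, the tip box and the beaker where they are.

Things in the scene. Friction and masses are not known exactly. Their poses are not given: they have to be found in the camera images.
- drawer (a joint): travel of the plate reader's drawer in m: 0 = fully shut, up to 0.125 = fully out; it slides with about 3 N of friction, has no latch and stops dead at 0.
- reader: fixed silver plate reader, 320 wide, 360 deep. Origin at the foot of its front face, under the middle of the drawer; x points into the reader, z up; the housing reaches from y = -220 to +100 mm. It has a low nose 90 mm deep, its top 91 mm above the bench; behind that the main housing, 200 mm tall.
- drawer_front (a point): centre of the outer face of the drawer's upright black front panel (180 wide, 12 thick, reaching from 22 to 72 mm above the bench; this point is 55 mm above it). Axes as the reader's: x is the closing direction, z up. The white 24-well plate clipped into the drawer behind the panel is lower than the panel's top.
- rack: fixed steel rack, base 150 x 170 x 8 mm, origin under its centre. Three slots at its y = -50, 0 and +50 mm, running along its x, each hold one lid on edge (bottom edge 8 mm above the bench) between posts 11 mm apart that reach 30 mm above the bench, at x = -28 and +28 mm. Lids lift straight up.
- lid: the plate's full-size lid, tallest in the rack: frosted plastic, 128 long (its x), 9 thick (its y), 86 mm high (its z) standing on a long edge, 30 to 65 g; origin at the centre of its bottom edge. A shallow tray: the hollow side faces its -y, the closed flat side its +y. It can be pinched across the 9 mm anywhere along the top. It may lean up to 0.1 rad in its slot.
- lid_centre (a point): middle of the full-size lid (43 mm above its bottom edge, mid thickness).
- low_lid: another lid in the rack, 128 long, 9 thick, only 50 mm high; origin at the centre of its bottom edge. Not wanted.
- small_lid: another lid in the rack, 80 long, 9 thick, 66 mm high; origin at the centre of its bottom edge. Not wanted.
- cam_head: inspection camera: silver box 55 x 44 x 44 mm, black lens barrel 34 across, 35 mm long, clamped at varying height to a 20 mm column that stands behind the box on a fixed foot. Origin at the centre of the lens front. It looks along its own -x axis, 20 degrees (0.349 rad) below level; its y axis is level, its z axis points up and, with the tilt, forward.
- view (a point): the camera's point of focus in the air: on its line of sight, 150 mm in front of the lens front. Its axes are those of cam_head.
- tip_box: loose grey and white pipette-tip box, 88 x 128 x 60 mm, origin under its centre. A bystander.
- beaker: loose glass beaker, 68 mm across, 80 mm tall, origin under its centre. A bystander.
There are look-alikes about, which are no part of the job. What is shaped like the lid but green or red is not meant. Leave any purple look-alike of the low_lid alone.

How it is judged:
On the way, in this order (a step that is already met when the one before it is completed fails the run):
1. the drawer is pushed fully shut (within 6 mm), before the lid is taken (value of joint drawer below 0.006 m), for 0.2 s.
2. the full-size lid is lifted clear of the rack between the fingers (z of lid in the frame of rack above 0.04 m and contact force between lid and the fingers above 1 N), for 0.2 s.
At the end, for the whole second after the job is handed in: Drawer shut within 6 mm; the full-size lid held still in the fingers only, its middle within 18 mm of the point 150 mm before the lens, hollow side facing the lens squarely and long edges level within 0.17 rad; other lids, tip box and beaker within 30 mm of their starts (value of joint drawer below 0.006 m and distance between lid_centre and view below 0.018 m and angle between the y axis of lid and the x axis of cam_head, either way round below 0.17 rad and angle between the x axis of lid and the y axis of cam_head, either way round below 0.17 rad and y of cam_head in the frame of lid below -0.1 m and contact force between lid and the fingers above 1 N and contact force between lid and rack below 0.2 N and contact force between lid and cam_head below 0.2 N and contact force between lid and low_lid below 0.2 N and contact force between lid and small_lid below 0.2 N and contact force between lid and tip_box below 0.2 N and contact force between lid and beaker below 0.2 N and linear speed of lid below 0.03 m/s and distance of each of low_lid, small_lid, tip_box, beaker from where it was at the start of the episode below 0.03 m); the arm keeps its last pose, push and grip.
It fails at once if the camera is touched (contact force between cam_head and anything else above 1 N).
It fails at once if the low lid is moved more than 30 mm (distance of low_lid from where it was at the start of the episode above 0.03 m).
It fails at once if the small lid is moved more than 30 mm (distance of small_lid from where it was at the start of the episode above 0.03 m).
It fails at once if the tip box is moved more than 30 mm (distance of tip_box from where it was at the start of the episode above 0.03 m).
It fails at once if the beaker is moved more than 30 mm (distance of beaker from where it was at the start of the episode above 0.03 m).
It also fails if it takes over 50 s, if anything falls off the work surface, if the arm or the gripper's body presses on something with over 40 N, if the wrist force passes 120 N, or if a joint passes its speed limit or range.

## Working session

There is one attempt and no reset: what is moved stays moved. The work goes in short steps, Python scripts to look and compute and a tool call to move; the robot and the scene stay as the last step left them, time stands still between calls to the robot, and variables do not carry over. Pictures are saved under pics/ and viewed, at most 10 in all, crops included, and the job is handed in when it is done.

Besides the shell and the picture viewer there is one more tool, called after ">>>" by a JSON object that holds its "name" and its "arguments". move_arm: Moves the arm, as the interface text tells. Its arguments: {"type":"object","properties":{"commands":{"type":"array"},"newtons":{"type":"number"}},"required":["commands"]}

```bash
mkdir -p pics; ls; cat > h.py <<'E'
import numpy as np, cv2
from workcell import ctrl
def grab(n):
    p,d=ctrl.read_camera(n); i=ctrl.camera_info(n)
    np.savez(f'{n}.npz',p=p,d=d,**{k:np.array(i[k]) for k in i}); return p,d,i
def cloud(n):
    z=np.load(f'{n}.npz'); d=z['d']; v,u=np.mgrid[:480,:640]
    c=np.stack([(u-z['cx'])/z['fx']*d,(v-z['cy'])/z['fy']*d,d],-1)
    X=(c-z['t'])@z['R']; X[d==0]=np.nan
    return z['p'],X
E
python3 - <<'E'
from h import *
for n in('side','top'):
    p,d,i=grab(n); cv2.imwrite(f'pics/{n}0.png',p[...,::-1]); print(n,i)
print(ctrl.state())
E
```

```text
pics
side {'fx': 618.2830314960338, 'fy': 618.2830314960338, 'cx': 316.3533862623241, 'cy': 240.3192972582508, 'R': array([[-0.94249034, -0.33365962, -0.01957609],
       [-0.19429105,  0.59459014, -0.78020097],
       [ 0.27196131, -0.73152842, -0.62522254]]), 't': array([0.55601075, 0.21889544, 1.61554632])}
top {'fx': 532.0426951214918, 'fy': 532.0426951214918, 'cx': 326.02234526048545, 'cy': 241.15488014530595, 'R': array([[ 0.02107552, -0.99976679, -0.00470973],
       [-0.98869882, -0.02014238, -0.14855613],
       [ 0.14842662,  0.0077874 , -0.98889276]]), 't': array([0.01631607, 0.6033208 , 1.46905106])}
{'t': 0.1, 'qpos': array([-1.35532942e+00,  3.77976580e-01,  7.97657469e-02,  1.27441300e+00,
       -2.87845710e-05,  1.46049663e+00]), 'qvel': array([ 0.00013181, -0.00257837,  0.00292001, -0.00082757, -0.00107842,
        0.00015754]), 'joint_torque': array([ 8.27970998e-04, -4.64694464e+01,  2.70581710e+01,  1.20024243e-02,
       -1.52967441e-04,  7.06088159e-06]), 'ee_pos': array([ 0.18387699, -0.5441209 ,  0.19906446]), 'ee_rot': array([-3.13977308e+00, -1.72555236e-04,  3.25766473e-01]), 'wrist_force': array([ 0.71419291,  0.62199019, -0.29801593]), 'wrist_torque': array([ 0.02628788, -0.02457334, -0.01146603]), 'grasp_force': 0.0, 'width': 1.0008357854588918}
```

View pics/side0.png

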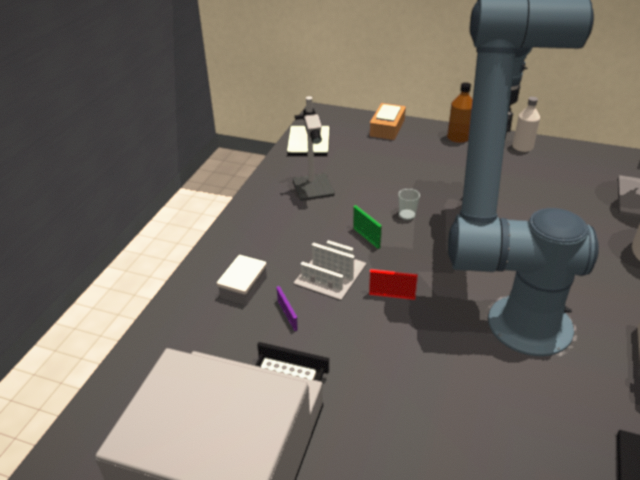

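View pics/top0.png

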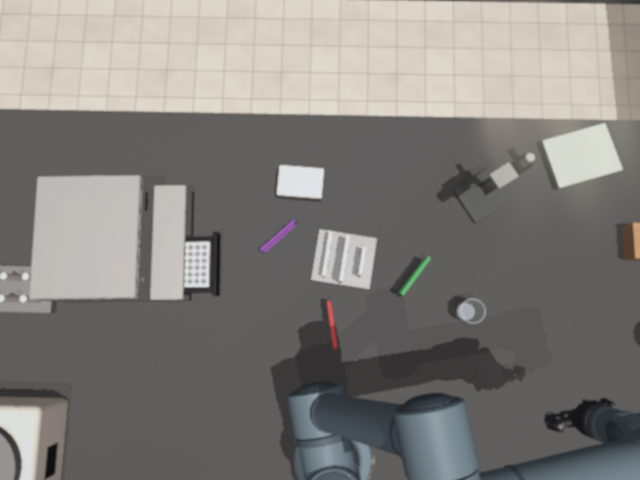

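The side view shows the reader with its drawer panel at (293,357), the rack at (333,270) with three pale lids, and the camera head at (313,125) on its column. Purple (287,308), red (393,284) and green (367,227) look-alikes stand around it. In the top view the panel is at (217,264), the rack lids at (326,253), (343,259) and (361,262), the camera at (490,180), the beaker at (470,310) and the tip box at (300,182).

Lid candidates (top view): the rack lids at (326,253), (343,259) and (361,262), red (332,325), green (415,276) and purple (278,236). I'll measure heights and take a close crop.

```bash
python3 - <<'E'
from h import *
np.set_printoptions(precision=4,suppress=True)
p,X=cloud('side'); 
a=cv2.resize(p[225:305,285:375],None,fx=6,fy=6,interpolation=cv2.INTER_CUBIC)
t=np.load('top.npz')['p']; b=cv2.resize(t[225:295,305:385],None,fx=6,fy=6,interpolation=cv2.INTER_CUBIC)
b=np.pad(b,((0,a.shape[0]-b.shape[0]),(0,0),(0,0)))
c=np.hstack([a,b]); c=cv2.resize(c,None,fx=.75,fy=.75); cv2.imwrite('pics/crop1.png',c[...,::-1])
pt,Xt=cloud('top')
print('top rack pts')
for u,v in[(326,253),(343,259),(361,262),(317,232),(376,238),(369,289),(313,281),(217,264),(217,236),(217,292),(300,182),(470,310)]: print(u,v,Xt[v,u])
# rack region: cluster points of both above 0.012
r=Xt[258,345]
for n,Y in(('top',Xt),('side',X)):
    m=(np.hypot(Y[...,0]-Xt[258,343,0],Y[...,1]-Xt[258,343,1])<.12)&(Y[...,2]>.035)&(Y[...,2]<.12)
    col=(pt if n=='top' else p).astype(int); m&=(col.max(-1)-col.min(-1)<50)
    k,l,s,ce=cv2.connectedComponentsWithStats(m.astype(np.uint8))
    for i in range(1,k):
        if s[i,4]<15: continue
        P=Y[l==i]; xy=P[:,:2]; c=xy.mean(0); w=np.linalg.svd(xy-c,full_matrices=False)[2][0]
        q=(xy-c)@w; print(n,s[i],'c',P.mean(0),'dir',np.degrees(np.arctan2(w[1],w[0])),'ext',np.percentile(q,[2,98]),'zmax',np.percentile(P[:,2],[50,90,98]))
E
```

```text
top rack pts
326 253 [0.5666 0.028  0.0631]
343 259 [ 0.5469 -0.0191  0.0952]
361 262 [ 0.5415 -0.0694  0.0787]
317 232 [0.6354 0.0561 0.0055]
376 238 [ 0.6224 -0.1174 -0.0026]
369 289 [ 0.4723 -0.098   0.0001]
313 281 [ 0.4922  0.0645 -0.0025]
217 264 [0.5293 0.332  0.0639]
217 236 [0.6073 0.3345 0.0711]
217 292 [0.4515 0.3288 0.0597]
300 182 [0.7699 0.1068 0.0622]
470 310 [ 0.418  -0.3873  0.0045]
top [323 231  10  46 149] c [0.5653 0.0249 0.0579] dir 171.97916934364108 ext [-0.0632  0.0612] zmax [0.0583 0.0622 0.0639]
top [339 235  11  48 164] c [ 0.5487 -0.0232  0.0923] dir 172.0111533134051 ext [-0.0634  0.0621] zmax [0.0948 0.0982 0.1009]
top [357 247  10  30 112] c [ 0.5435 -0.0725  0.0707] dir 171.73870512535254 ext [-0.04    0.0379] zmax [0.0745 0.0783 0.08  ]
side [312 241  42  34 927] c [ 0.5458 -0.0282  0.0676] dir 169.91161821399413 ext [-0.0632  0.062 ] zmax [0.0675 0.0909 0.0951]
side [301 262  42  21 342] c [0.564  0.029  0.0491] dir 171.81034261526025 ext [-0.0623  0.062 ] zmax [0.0496 0.0587 0.0609]
```

View pics/crop1.png

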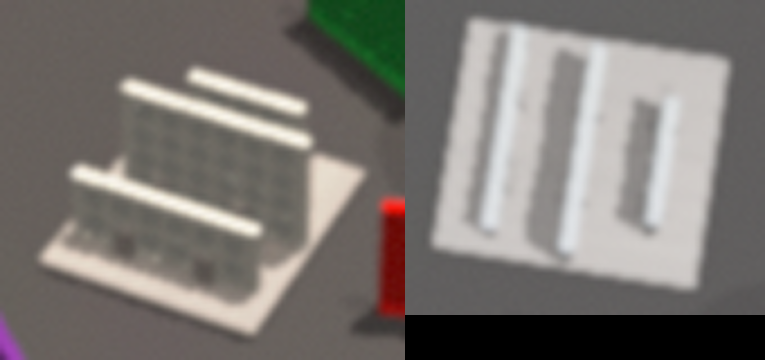

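The crop confirms the middle lid is the tallest: its top is at z≈0.095 and it spans 128 mm. The low lid is at z≈0.06 and the small lid at z≈0.078. Next I'll measure the camera head, the hollow side, the drawer and the arm geometry.

```bash
python3 - <<'E'
from h import *
np.set_printoptions(precision=4,suppress=True)
p,X=cloud('side'); pt,Xt=cloud('top')
a=cv2.resize(p[85:205,270:350],None,fx=5,fy=5,interpolation=cv2.INTER_CUBIC)
b=cv2.resize(pt[140:230,435:545],None,fx=3.6,fy=3.6,interpolation=cv2.INTER_CUBIC); b=np.pad(b,((0,a.shape[0]-b.shape[0]),(0,0),(0,0)))
cv2.imwrite('pics/cam.png',np.hstack([a,b])[...,::-1])
# head: points z>0.12 near camera
for n,P,Y in(('top',pt,Xt),('side',p,X)):
    m=(Y[...,0]>.55)&(Y[...,0]<1.0)&(Y[...,1]<-.25)&(Y[...,1]>-.75)&(Y[...,2]>.1)&(Y[...,2]<.6)
    k,l,s,ce=cv2.connectedComponentsWithStats(m.astype(np.uint8))
    for i in range(1,k):
        if s[i,4]<10: continue
        Q=Y[l==i]; C=P[l==i].astype(int); print(n,s[i],Q.min(0),Q.max(0))
        for nm,sel in(('bright',C.mean(1)>110),('dark',C.mean(1)<70)):
            if sel.sum()>5: print('  ',nm,sel.sum(),Q[sel].mean(0),Q[sel].min(0),Q[sel].max(0))
# hollow: middle lid in its frame
for side_,c0 in(('mid',np.array([.547,-.0215])),):
  w=np.array([np.cos(np.radians(172)),np.sin(np.radians(172))]); nrm=np.array([w[1],-w[0]]) # toward +y
  for n,Y in(('side',X),('top',Xt)):
    D=Y[...,:2]-c0; L=D@w; N=D@nrm
    m=(abs(L)<.055)&(abs(N)<.02)&(Y[...,2]>.02)&(Y[...,2]<.11)
    for z in np.arange(.02,.11,.006):
        s=m&(abs(Y[...,2]-z)<.003)
        if s.sum()>3: print(n,'z%.3f'%z,s.sum(),'N med %.4f sd %.4f'%(np.median(N[s]),N[s].std()))
# panel
C=pt.astype(int).mean(-1); m=(abs(Xt[...,1]-.333)<.03)&(abs(Xt[...,0]-.53)<.12)&(C<35)&(Xt[...,2]>.04)
Q=Xt[m]; print('panel',m.sum(),Q.min(0),Q.max(0),np.median(Q,0)); print(cv2.fitLine(Q[:,:2].astype(np.float32),2,0,.01,.01).ravel())
E
```

```text
top [ 479  148   56   48 1029] [ 0.7015 -0.4731  0.2236] [ 0.812  -0.3552  0.3333]
   bright 519 [ 0.7462 -0.4146  0.2763] [ 0.7115 -0.4618  0.2366] [ 0.795  -0.3756  0.3333]
   dark 153 [ 0.7211 -0.3723  0.2456] [ 0.7033 -0.3914  0.233 ] [ 0.7411 -0.3552  0.2597]
side [295  97  27  64 739] [ 0.6993 -0.4724  0.1002] [ 0.8081 -0.3439  0.3256]
   bright 297 [ 0.7439 -0.4101  0.2527] [ 0.6993 -0.4655  0.133 ] [ 0.7785 -0.3445  0.3256]
   dark 209 [ 0.7475 -0.3989  0.2523] [ 0.7022 -0.4724  0.119 ] [ 0.8066 -0.3439  0.2833]
side z0.020 25 N med 0.0035 sd 0.0027
side z0.026 59 N med 0.0034 sd 0.0034
side z0.032 61 N med 0.0033 sd 0.0038
side z0.038 47 N med 0.0034 sd 0.0023
side z0.044 61 N med 0.0039 sd 0.0033
side z0.050 54 N med 0.0039 sd 0.0032
side z0.056 55 N med 0.0043 sd 0.0034
side z0.062 65 N med 0.0035 sd 0.0031
side z0.068 51 N med 0.0030 sd 0.0032
side z0.074 54 N med 0.0042 sd 0.0027
side z0.080 59 N med 0.0034 sd 0.0025
side z0.086 69 N med 0.0033 sd 0.0038
side z0.092 96 N med 0.0013 sd 0.0040
side z0.098 15 N med 0.0020 sd 0.0037
top z0.026 11 N med -0.0074 sd 0.0072
top z0.032 14 N med -0.0019 sd 0.0080
top z0.038 4 N med 0.0037 sd 0.0065
top z0.092 68 N med -0.0018 sd 0.0026
top z0.098 59 N med -0.0012 sd 0.0026
panel 127 [0.4458 0.3276 0.0428] [0.6146 0.3354 0.0761] [0.5312 0.3309 0.062 ]
[0.9994 0.0359 0.5313 0.3311]
```

View pics/cam.png

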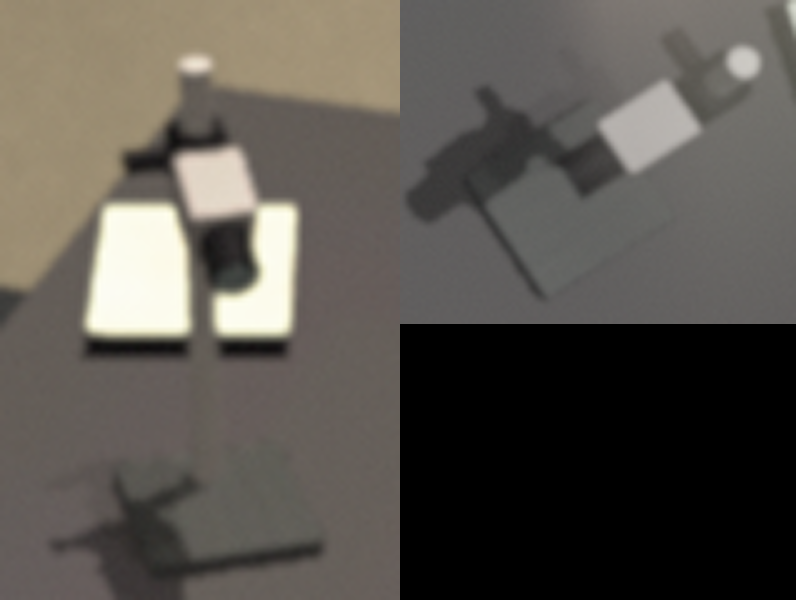

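The dark lens points away from the column, towards lower-left in the top view: lens front near (460,188) px, box at about (485,175), column top at (524,157). So the camera heading is about 124° azimuth. The lid's +y face sits 4.9 mm from mid-thickness, so the flat side faces +y and the hollow side faces −y. The lid doesn't lean. Drawer first.

```bash
cat >> h.py <<'E'
from scipy.spatial.transform import Rotation as Ro
def rel(pos,yaw_deg):
    s=ctrl.state(); R=Ro.from_euler('xyz',s['ee_rot']); y=np.degrees(s['ee_rot'][2])
    d=R.inv().apply(np.array(pos)-s['ee_pos']); t=-((yaw_deg-y+180)%360-180)/90
    print('pos',s['ee_pos'].round(4),'rpy',np.degrees(s['ee_rot']).round(2),'shift',d.round(4),'turn',round(t,4),'t',s['t'],'wf',s['wrist_force'].round(1),'q',s['qpos'].round(3))
E
python3 - <<'E'
from h import *
rel([.532,.27,.2],92)
# camera: box/lens fit from top view
p,X=cloud('top'); S=X[140:200,455:520]; C=p[140:200,455:520].astype(int).mean(-1)
m=(S[...,2]>.22)&(S[...,2]<.31)
for nm,k in(('box',m&(C>125)),('lens',m&(C<70))):
    Q=S[k]; print(nm,k.sum(),Q.mean(0).round(4),Q.min(0).round(4),Q.max(0).round(4)); c=Q.mean(0); u,s,v=np.linalg.svd(Q-c,full_matrices=False); print(s/np.sqrt(len(Q)),v.round(3))
E
```

```text
pos [ 0.1839 -0.5441  0.1991] rpy [-1.799e+02 -1.000e-02  1.867e+01] shift [ 5.904e-01 -6.599e-01  4.000e-04] turn -0.8148 t 0.1 wf [ 0.7  0.6 -0.3] q [-1.355  0.378  0.08   1.274 -0.     1.46 ]
box 416 [ 0.7425 -0.4077  0.2695] [ 0.7132 -0.4416  0.2552] [ 0.7713 -0.3756  0.2855]
[0.01590759 0.01247654 0.00329788] [[-0.448  0.834 -0.323]
 [-0.876 -0.481 -0.028]
 [ 0.179 -0.271 -0.946]]
lens 153 [ 0.7211 -0.3723  0.2456] [ 0.7033 -0.3914  0.233 ] [ 0.7411 -0.3552  0.2597]
[0.00891242 0.00875737 0.00396198] [[-0.523 -0.802  0.289]
 [ 0.849 -0.46   0.26 ]
 [-0.075  0.381  0.921]]
```

>>> {"name": "move_arm", "arguments": {"commands": [[1,[0.59,-0.66,0],-0.815],[1,[0.59,-0.66,0],-0.815],[1,[0.59,-0.66,0],-0.815],[1,[0.59,-0.66,0],-0.815],[1,[0.59,-0.66,0],-0.815],[1,[0.59,-0.66,0],-0.815],[1,[0.59,-0.66,0],-0.815],[1,[0.59,-0.66,0],-0.815]], "newtons": 60}}

```text
t: 0.77
ee_pos: [0.315, -0.2361, 0.1996]
ee_rot: [-3.141, -0.0, 1.331]
wrist_force: [0.9, 0.3, -0.2]
width: 0.002
grasp_force: 0.0
```

```bash
python3 -c "
from h import *
rel([.532,.27,.2],92)"
```

```text
pos [ 0.315  -0.2361  0.1996] rpy [-1.7999e+02 -2.0000e-02  7.6270e+01] shift [ 5.431e-01  9.070e-02 -2.000e-04] turn -0.1748 t 0.7667 wf [ 0.9  0.3 -0.2] q [-0.805  0.012 -0.376  1.183  0.     1.006]
```

>>> {"name": "move_arm", "arguments": {"commands": [[1,[0.543,0.091,0],-0.175],[1,[0.543,0.091,0],-0.175],[1,[0.543,0.091,0],-0.175],[1,[0.543,0.091,0],-0.175],[1,[0.543,0.091,0],-0.175],[1,[0.543,0.091,0],-0.175],[1,[0.543,0.091,0],-0.175],[1,[0.543,0.091,0],-0.175]]}}

```text
t: 1.43
ee_pos: [0.4482, 0.0695, 0.1997]
ee_rot: [-3.141, 0.0, 1.601]
wrist_force: [0.3, -1.0, 0.2]
width: 0.001
grasp_force: 0.0
```

```bash
python3 -c "
from h import *
rel([.532,.27,.2],92)
rel([.532,.275,.05],92)"
```

```text
pos [0.4482 0.0695 0.1997] rpy [-1.7999e+02  2.0000e-02  9.1740e+01] shift [ 0.1978  0.0899 -0.0004] turn -0.0029 t 1.4333 wf [ 0.3 -1.   0.2] q [ 0.014  0.132 -0.244  1.195 -0.     1.555]
pos [0.4482 0.0695 0.1997] rpy [-1.7999e+02  2.0000e-02  9.1740e+01] shift [0.2029 0.0901 0.1496] turn -0.0029 t 1.4333 wf [ 0.3 -1.   0.2] q [ 0.014  0.132 -0.244  1.195 -0.     1.555]
```

>>> {"name": "move_arm", "arguments": {"commands": [[1,[0.203,0.09,0],0],[1,[0.203,0.09,0],0],[1,[0.203,0.09,0],0],[1,[0.203,0.09,0],0],[1,[0.203,0.09,0],0],[1,[0.203,0.09,0.04],0],[1,[0.203,0.09,0.08],0],[1,[0.203,0.09,0.11],0]]}}

```text
t: 2.1
ee_pos: [0.5314, 0.2741, 0.0867]
ee_rot: [-3.14, 0.001, 1.603]
wrist_force: [-0.7, -0.3, -0.3]
width: -0.001
grasp_force: 0.0
```

```bash
python3 -c "
from h import *
rel([.532,.275,.05],92)
rel([.526,.44,.05],92)"
```

```text
pos [0.5314 0.2741 0.0867] rpy [-1.7991e+02  4.0000e-02  9.1840e+01] shift [0.0009 0.0007 0.0367] turn -0.0017 t 2.1 wf [-0.7 -0.3 -0.3] q [ 0.37   0.478 -0.062  1.032 -0.     1.909]
pos [0.5314 0.2741 0.0867] rpy [-1.7991e+02  4.0000e-02  9.1840e+01] shift [0.166  0.     0.0365] turn -0.0017 t 2.1 wf [-0.7 -0.3 -0.3] q [ 0.37   0.478 -0.062  1.032 -0.     1.909]
```

>>> {"name": "move_arm", "arguments": {"commands": [[1,[0,0,0.037],0],[1,[0.02,0,0.037],0],[1,[0.035,0,0.037],0],[1,[0.045,0,0.037],0],[1,[0.055,0,0.037],0],[1,[0.065,0,0.037],0],[1,[0.075,0,0.037],0],[1,[0.08,0,0.037],0]]}}

```text
t: 2.77
ee_pos: [0.5307, 0.3549, 0.0542]
ee_rot: [3.139, -0.001, 1.602]
wrist_force: [-0.1, -0.6, 0.5]
width: 0.002
grasp_force: 0.0
```

```bash
python3 -c "
from h import *
rel([.526,.44,.05],92)
p,X=cloud('top')
Q=X[180:300,150:200].reshape(-1,3); Q=Q[(Q[:,2]>.08)&(Q[:,2]<.11)]; print(Q.min(0),np.percentile(Q[:,1],[1,3,10]))
p,d,i=grab('top'); p,X=cloud('top')
C=p.astype(int).mean(-1);m=(abs(X[...,1]-.37)<.05)&(abs(X[...,0]-.53)<.12)&(C<35)&(X[...,2]>.04)&(X[...,2]<.09); Q=X[m]; print(len(Q),np.median(Q,0),Q.min(0),Q.max(0))"
```

```text
pos [0.5307 0.3549 0.0542] rpy [ 1.7985e+02 -9.0000e-02  9.1770e+01] shift [ 0.0852 -0.0021  0.0043] turn -0.0026 t 2.7667 wf [-0.1 -0.6  0.5] q [0.49  0.575 0.012 1.005 0.    2.03 ]
[0.4272837  0.41308866 0.08020645] [0.4164424  0.42010103 0.42661919]
130 [0.52955958 0.33062489 0.0629389 ] [0.44550633 0.32719339 0.04718065] [0.61447806 0.33508557 0.07638503]
```

```bash
python3 -c "
from h import *
p,d,i=grab('side');q=np.load('top.npz')['p']
a=cv2.resize(p[300:420,220:380],None,fx=2.5,fy=2.5);b=cv2.resize(q[180:300,150:310],None,fx=2.5,fy=2.5)
cv2.imwrite('pics/d1.png',np.hstack([a,b])[...,::-1]);rel([.526,.44,.05],92)"
```

```text
pos [0.5302 0.3541 0.0535] rpy [ 1.7991e+02 -3.0000e-02  9.1780e+01] shift [ 0.086  -0.0015  0.0036] turn -0.0024 t 2.8667 wf [-0.5 -0.2 -0.6] q [ 0.489  0.575  0.01   1.004 -0.     2.029]
```

View pics/d1.png

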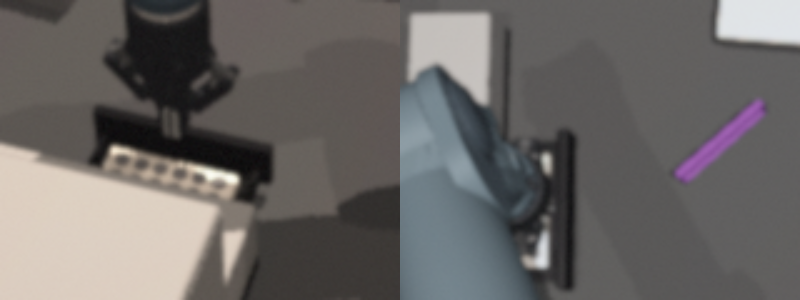

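The fingers cleared the panel's top and now stand between it and the plate, at (170,120) in the left half of the picture. Nothing has been pushed. I'll lift, back off and come down in front of it.

>>> {"name": "move_arm", "arguments": {"commands": [[1,[0,0,-0.03],0],[1,[0,0,-0.05],0],[1,[0,0,-0.05],0],[1,[-0.04,0,-0.05],0],[1,[-0.08,0,-0.05],0],[1,[-0.095,0,-0.05],0],[1,[-0.095,0,-0.05],0],[1,[-0.095,0,-0.02],0]]}}

```text
t: 3.53
ee_pos: [0.5374, 0.2585, 0.0782]
ee_rot: [3.131, -0.004, 1.598]
wrist_force: [2.0, 1.0, 0.4]
width: -0.001
grasp_force: 0.0
```

>>> {"name": "move_arm", "arguments": {"commands": [[1,[0,0,0.023],0],[1,[0,0,0.023],0],[1,[0,0,0.023],0],[1,[0.015,0,0.023],0],[1,[0.03,0,0.023],0],[1,[0.045,0,0.023],0],[1,[0.06,0,0.023],0],[1,[0.075,0,0.023],0]]}}

```text
t: 4.2
ee_pos: [0.5306, 0.3355, 0.0507]
ee_rot: [3.14, -0.001, 1.602]
wrist_force: [0.5, 0.2, -0.0]
width: 0.0
grasp_force: 0.0
```

```bash
python3 -c "
from h import *
rel([.526,.44,.05],92)"
```

```text
pos [0.5306 0.3355 0.0507] rpy [ 1.7991e+02 -5.0000e-02  9.1780e+01] shift [ 0.1046 -0.0013  0.0008] turn -0.0024 t 4.2 wf [ 0.5  0.2 -0. ] q [ 0.463  0.558 -0.027  0.984  0.     2.003]
```

>>> {"name": "move_arm", "arguments": {"commands": [[1,[0.01,0,0],0],[1,[0.02,0,0],0],[1,[0.03,0,0],0],[1,[0.04,0,0],0],[1,[0.048,0,0],0],[1,[0.054,0,0],0],[1,[0.06,0,0],0],[1,[0.066,0,0],0]]}}

```text
t: 4.87
ee_pos: [0.5283, 0.3991, 0.0498]
ee_rot: [-3.141, 0.0, 1.6]
wrist_force: [0.7, 0.7, -1.2]
width: -0.003
grasp_force: 0.0
```

```bash
python3 -c "
from h import *
rel([.526,.44,.05],92)
p,d,i=grab('side');q=grab('top')[0]
a=cv2.resize(p[300:420,220:380],None,fx=2.5,fy=2.5);b=cv2.resize(q[180:300,150:310],None,fx=2.5,fy=2.5)
cv2.imwrite('pics/d2.png',np.hstack([a,b])[...,::-1])"
```

```text
pos [0.5283 0.3991 0.0498] rpy [-1.7999e+02  2.0000e-02  9.1690e+01] shift [ 0.0409 -0.0011 -0.0002] turn -0.0034 t 4.8667 wf [ 0.7  0.7 -1.2] q [ 0.551  0.627  0.092  1.036 -0.     2.093]
```

View pics/d2.png

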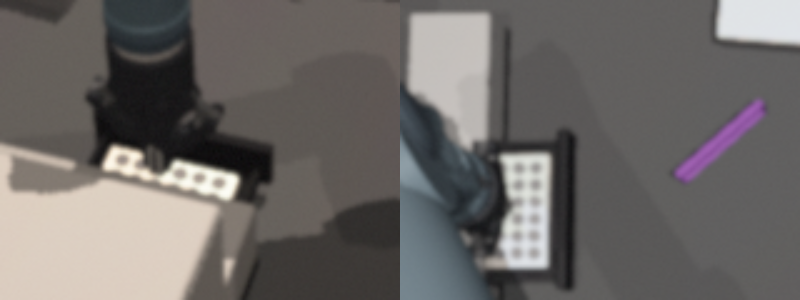

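Again the fingers ended up behind the panel, and it hasn't moved: still at column 567 in the right half. I'll check the true fingertip height against the depth data before trying again.

```bash
python3 -c "
from h import *
np.set_printoptions(precision=3,suppress=True)
p,X=cloud('side')
for v in range(345,376,3):
    print(v,[ (X[v,u].round(3).tolist(), int(p[v,u].mean())) for u in (278,282,286)])
print('panel'); 
for u,v in((265,350),(320,365),(320,370),(262,345)): print(u,v,X[v,u],p[v,u])
"
```

```text
345 [([0.53, 0.41, 0.167], 24), ([0.516, 0.421, 0.183], 24), ([0.509, 0.416, 0.18], 23)]
348 [([0.532, 0.409, 0.155], 23), ([0.52, 0.413, 0.164], 23), ([0.509, 0.415, 0.17], 21)]
351 [([0.532, 0.411, 0.147], 19), ([0.52, 0.413, 0.154], 25), ([0.511, 0.414, 0.159], 25)]
354 [([0.533, 0.409, 0.136], 21), ([0.52, 0.415, 0.146], 20), ([0.511, 0.414, 0.149], 21)]
357 [([0.532, 0.412, 0.129], 24), ([0.523, 0.41, 0.13], 26), ([0.514, 0.409, 0.132], 23)]
360 [([0.537, 0.403, 0.107], 55), ([0.524, 0.409, 0.118], 61), ([0.514, 0.409, 0.122], 23)]
363 [([0.536, 0.407, 0.101], 61), ([0.523, 0.413, 0.113], 64), ([0.516, 0.407, 0.109], 25)]
366 [([0.536, 0.407, 0.091], 104), ([0.526, 0.408, 0.095], 60), ([0.517, 0.406, 0.097], 42)]
369 [([0.55, 0.38, 0.044], 236), ([0.526, 0.41, 0.088], 130), ([0.532, 0.375, 0.045], 212)]
372 [([0.53, 0.422, 0.09], 157), ([0.537, 0.387, 0.046], 153), ([0.528, 0.384, 0.046], 240)]
375 [([0.489, 0.507, 0.194], 172), ([0.518, 0.429, 0.092], 141), ([0.509, 0.426, 0.092], 126)]
panel
265 350 [0.563 0.412 0.141] [23 23 21]
320 365 [0.457 0.348 0.057] [11 10  9]
320 370 [0.458 0.345 0.035] [32 28 28]
262 345 [0.569 0.412 0.155] [24 23 24]
```

Depth puts the visible finger end at z≈0.088, while ee_pos says 0.05. I'll lift, back off and measure the tip clear of everything.

>>> {"name": "move_arm", "arguments": {"commands": [[1,[0,0,-0.04],0],[1,[0,0,-0.06],0],[1,[0,0,-0.06],0],[1,[-0.04,0,-0.06],0],[1,[-0.08,0,-0.06],0],[1,[-0.12,0,-0.06],0],[1,[-0.14,0,-0.06],0],[1,[-0.14,0,-0.06],0]]}}

```text
t: 5.63
ee_pos: [0.5321, 0.2541, 0.1095]
ee_rot: [-3.14, 0.002, 1.595]
wrist_force: [-1.0, 0.6, -0.7]
width: -0.005
grasp_force: 0.0
```

```bash
python3 -c "
from h import *
np.set_printoptions(precision=3,suppress=True)
p,d,i=grab('side'); s=ctrl.state(); rel([.532,.27,.05],92)
p,X=cloud('side'); e=s['ee_pos']
for z in np.arange(.04,.3,.01):
    m=(abs(X[...,0]-e[0])<.06)&(abs(X[...,1]-e[1])<.06)&(abs(X[...,2]-z)<.005)
    if m.sum()>3: Q=X[m]; print('%.2f'%z,m.sum(),np.median(Q,0),Q.min(0)[:2],Q.max(0)[:2])
v,u=[int(x) for x in (300,300)]
Xc=np.array(i['R'])@e+i['t']; U=int(i['fx']*Xc[0]/Xc[2]+i['cx']);V=int(i['fy']*Xc[1]/Xc[2]+i['cy']); print(U,V)
a=cv2.resize(p[V-75:V+45,U-80:U+80],None,fx=5,fy=5); cv2.circle(a,(400,375),5,(255,0,0),2); cv2.imwrite('pics/tip.png',a[...,::-1])"
```

```text
pos [0.532 0.257 0.11 ] rpy [-179.95    0.03   91.49] shift [0.013 0.    0.06 ] turn -0.0057 t 5.6833 wf [0.3 0.7 0.3] q [ 0.342  0.449 -0.047  1.076 -0.     1.887]
0.04 20 [0.574 0.211 0.04 ] [0.566 0.198] [0.591 0.22 ]
0.05 27 [0.579 0.207 0.05 ] [0.569 0.197] [0.591 0.217]
0.14 6 [0.531 0.263 0.143] [0.524 0.255] [0.543 0.264]
0.15 25 [0.526 0.262 0.151] [0.516 0.25 ] [0.545 0.267]
0.16 39 [0.525 0.262 0.159] [0.515 0.248] [0.544 0.268]
0.17 40 [0.526 0.262 0.168] [0.516 0.249] [0.542 0.268]
0.18 31 [0.529 0.265 0.182] [0.515 0.259] [0.559 0.268]
0.19 106 [0.527 0.263 0.191] [0.496 0.241] [0.566 0.272]
0.20 114 [0.535 0.265 0.199] [0.488 0.24 ] [0.576 0.272]
0.21 106 [0.535 0.265 0.211] [0.48  0.245] [0.581 0.275]
0.22 108 [0.531 0.266 0.22 ] [0.475 0.246] [0.591 0.275]
0.23 169 [0.538 0.264 0.23 ] [0.473 0.243] [0.591 0.274]
0.24 152 [0.519 0.264 0.24 ] [0.472 0.245] [0.587 0.278]
0.25 96 [0.514 0.265 0.248] [0.487 0.244] [0.572 0.279]
0.26 33 [0.495 0.262 0.259] [0.491 0.246] [0.568 0.268]
0.27 54 [0.511 0.283 0.272] [0.493 0.251] [0.558 0.293]
0.28 110 [0.518 0.285 0.28 ] [0.493 0.25 ] [0.562 0.294]
0.29 116 [0.517 0.286 0.29 ] [0.493 0.248] [0.561 0.294]
302 315
```

View pics/tip.png

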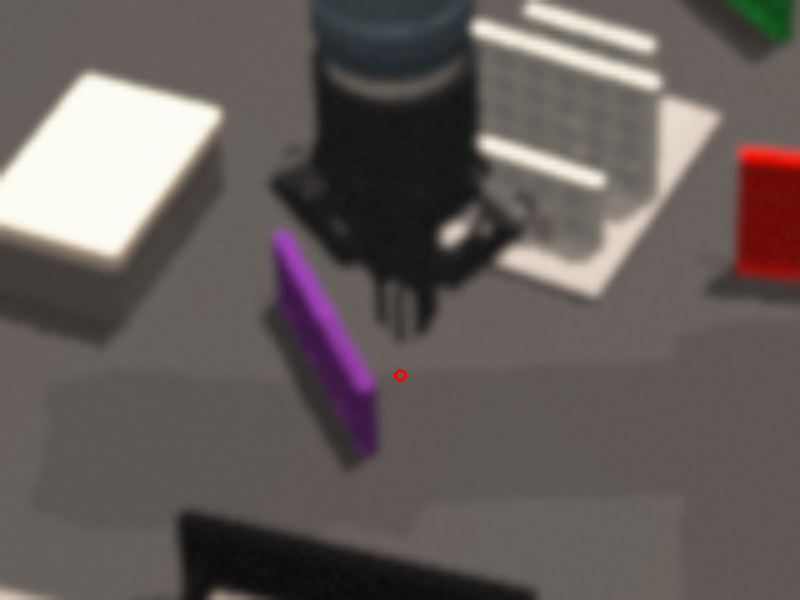

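The true fingertip, at (405,335) in the crop, is 31–32 mm higher than the reported TCP, which is marked by the red circle. Laterally it agrees. I'll correct for this by commanding z 32 mm lower.

>>> {"name": "move_arm", "arguments": {"commands": [[1,[0,0,0.035],0],[1,[0,0,0.07],0],[1,[0,0,0.094],0],[1,[0,0,0.094],0],[1,[0.02,0,0.094],0],[1,[0.04,0,0.094],0],[1,[0.055,0,0.094],0],[1,[0.07,0,0.094],0]]}}

```text
t: 6.35
ee_pos: [0.5311, 0.33, 0.0172]
ee_rot: [3.14, 0.002, 1.601]
wrist_force: [0.8, -3.9, 2.3]
width: 0.001
grasp_force: 1.9
```

>>> {"name": "move_arm", "arguments": {"commands": [[1,[0.01,0,0],0],[1,[0.02,0,0],0],[1,[0.028,0,0],0],[1,[0.036,0,0],0],[1,[0.044,0,0],0],[1,[0.05,0,0],0],[1,[0.056,0,0],0],[1,[0.06,0,0],0]]}}

```text
t: 7.02
ee_pos: [0.5286, 0.3894, 0.0158]
ee_rot: [-3.142, 0.0, 1.601]
wrist_force: [0.3, -3.0, 2.3]
width: -0.004
grasp_force: 1.6
```

```bash
python3 -c "
from h import *
p,d,i=grab('side'); rel([.526,.44,.018],92)
p,X=cloud('side'); C=p.astype(int).mean(-1)
m=(abs(X[...,0]-.47)<.02)&(abs(X[...,1]-.38)<.06)&(C<40)&(X[...,2]>.04)&(X[...,2]<.08);Q=X[m]; print(len(Q),np.median(Q,0),Q.min(0),Q.max(0))"
```

```text
return _methods._mean(a, axis=axis, dtype=dtype,
  ret = um.true_divide(
Traceback (most recent call last):
ValueError: zero-size array to reduction operation minimum which has no identity
```

Pushing at 3–4 N now. I'll go on slowly to the stop.

>>> {"name": "move_arm", "arguments": {"commands": [[1,[0.004,0,0],0],[1,[0.008,0,0],0],[1,[0.011,0,0],0],[1,[0.014,0,0],0],[1,[0.016,0,0],0],[1,[0.018,0,0],0],[1,[0.019,0,0],0],[1,[0.02,0,0],0]]}}

```text
t: 7.73
ee_pos: [0.5281, 0.3955, 0.0157]
ee_rot: [-3.141, 0.025, 1.594]
wrist_force: [-0.5, -37.6, 17.6]
width: -0.004
grasp_force: 18.7
```

```bash
python3 -c "
from h import *
rel([.526,.44,.018],92)"
```

```text
pos [0.5281 0.3955 0.0157] rpy [-179.99    1.41   91.35] shift [ 0.0445 -0.0011 -0.0034] turn -0.0073 t 7.7333 wf [ -0.5 -37.6  17.6] q [ 0.558  0.662  0.061  0.983 -0.021  2.105]
```

The force jumped to 38 N at y=0.3955, so the drawer is hard against its stop. Retreating now.

>>> {"name": "move_arm", "arguments": {"commands": [[1,[-0.03,0,0],0],[1,[-0.05,0,-0.02],0],[1,[-0.08,0,-0.06],0],[1,[-0.12,0,-0.1],0],[1,[-0.16,0,-0.14],-0.05],[1,[-0.2,0,-0.18],-0.1],[1,[-0.24,0,-0.2],-0.17],[1,[-0.28,0,-0.22],-0.25]]}}

```text
t: 8.4
ee_pos: [0.5353, 0.1782, 0.2072]
ee_rot: [3.138, -0.001, 1.998]
wrist_force: [1.1, 0.7, -0.0]
width: -0.0
grasp_force: 0.0
```

```bash
python3 - <<'E'
from h import *
np.set_printoptions(precision=3,suppress=True)
p,d,i=grab('side')
rel([.60,.0,.25],172)
p,X=cloud('side'); C=p.astype(int).mean(-1)
m=(abs(X[...,0]-.53)<.1)&(abs(X[...,1]-.38)<.07)&(X[...,2]>.03)&(X[...,2]<.1);Q=X[m];K=C[m]; print('dark panel',Q[K<40].mean(0),np.percentile(Q[K<40][:,1],[2,50,98]),(K<40).sum(),'white plate px',(K>170).sum())
E
```

```text
pos [0.538 0.172 0.212] rpy [179.59   0.29 114.51] shift [-0.183 -0.015 -0.037] turn -0.6388 t 8.45 wf [-0.2 -3.9  1.8] q [ 0.2    0.346  0.065  1.282 -0.003  1.343]<stdin>:6: RuntimeWarning: Mean of empty slice.
  ret = um.true_divide(
Traceback (most recent call last):
IndexError: index -1 is out of bounds for axis 0 with size 0
```

No panel is visible in front of the nose any more, so the drawer is shut; I'll check from the top later. Now to the rack, opening the gripper, with a test on the way of how the arm treats an out-of-reach target, since the lid needs a tilt.

>>> {"name": "move_arm", "arguments": {"commands": [[0,[-0.18,-0.015,-0.04],-0.64],[0,[-0.18,-0.015,-0.04],-0.64],[0,[-0.18,-0.015,-0.04],-0.64],[0,[-0.18,-0.015,-0.04],-0.64],[0,[-0.18,-0.015,-0.04],-0.64],[0,[-0.18,-0.015,-0.04],-0.64],[0,[-0.18,-0.015,-0.04],-0.64],[0,[-0.18,-0.015,-0.04],-0.64]]}}

```text
t: 9.12
ee_pos: [0.5953, 0.0079, 0.2447]
ee_rot: [3.14, 0.0, 2.967]
wrist_force: [-1.3, 0.7, 0.9]
width: 0.998
grasp_force: 0.0
```

```bash
python3 - <<'E'
from h import *
np.set_printoptions(precision=3,suppress=True)
grab('top');rel([.85,.0,.25],172)
p,X=cloud('top'); C=p.astype(int).mean(-1)
m=(abs(X[...,0]-.53)<.1)&(abs(X[...,1]-.38)<.07)&(X[...,2]>.03)&(X[...,2]<.085)&(C<40);Q=X[m]; print(len(Q),'panel',np.median(Q,0) if len(Q) else '')
for z in np.arange(0,.1,1): pass
for v in(265,280,295): print([ (u,X[v,u].round(3).tolist(),int(C[v,u])) for u in range(184,202,3)])
E
```

```text
pos [0.595 0.008 0.245] rpy [179.89   0.   170.28] shift [-0.253  0.035 -0.005] turn -0.0192 t 9.1667 wf [ 1.  -0.  -0.1] q [-0.094  0.417  0.254  1.408  0.002  0.076]
228 panel [0.529 0.406 0.061]
[(184, [0.522, 0.418, 0.086], 116), (187, [0.524, 0.415, 0.067], 50), (190, [0.524, 0.405, 0.072], 28), (193, [0.528, 0.405, 0.039], 39), (196, [0.531, 0.406, 0.001], 91), (199, [0.531, 0.397, 0.004], 96)]
[(184, [0.481, 0.416, 0.083], 96), (187, [0.482, 0.411, 0.071], 53), (190, [0.483, 0.405, 0.064], 23), (193, [0.485, 0.404, 0.036], 45), (196, [0.488, 0.403, 0.005], 92), (199, [0.488, 0.396, -0.001], 96)]
[(184, [0.44, 0.415, 0.079], 87), (187, [0.441, 0.409, 0.07], 54), (190, [0.441, 0.402, 0.064], 25), (193, [0.443, 0.402, 0.035], 74), (196, [0.445, 0.401, 0.002], 95), (199, [0.445, 0.392, 0.003], 96)]
```

The top view confirms the drawer is shut, with the panel flush against the nose at y≈0.405. Now the out-of-reach test.

>>> {"name": "move_arm", "arguments": {"commands": [[0,[-0.25,0.035,0],0],[0,[-0.25,0.035,0],0],[0,[-0.25,0.035,0],0],[0,[-0.25,0.035,0],0],[0,[-0.25,0.035,0],0],[0,[-0.25,0.035,0],0],[0,[-0.25,0.035,0],0],[0,[-0.25,0.035,0],0]]}}

```text
t: 9.83
ee_pos: [0.7938, -0.0012, 0.2114]
ee_rot: [3.135, 0.038, 2.962]
wrist_force: [0.6, -0.1, 0.1]
width: 1.0
grasp_force: 0.0
```

```bash
python3 -c "
from h import *
rel([.55,.0,.25],172)"
```

```text
pos [ 0.7938 -0.0012  0.2114] rpy [179.6    2.18 169.68] shift [ 0.2385 -0.0422 -0.048 ] turn -0.0258 t 9.8333 wf [ 0.6 -0.1  0.1] q [-0.083  0.988  1.217  1.761  0.003  0.097]
```

>>> {"name": "move_arm", "arguments": {"commands": [[0,[-0.5,0,-0.3],0],[0,[-0.5,0,-0.3],0],[0,[-0.5,0,-0.3],0],[0,[-0.5,0,-0.3],0],[0,[-0.5,0,-0.3],0],[0,[-0.5,0,-0.3],0],[0,[-0.5,0,-0.3],0],[0,[-0.5,0,-0.3],0]]}}

```text
t: 10.5
ee_pos: [0.8059, -0.0365, 0.2352]
ee_rot: [3.13, 0.091, 2.962]
wrist_force: [-0.7, 0.6, 0.6]
width: 0.996
grasp_force: 0.0
```

```bash
python3 -c "
from h import *
rel([.55,.0,.25],172)"
```

```text
pos [ 0.8059 -0.0365  0.2352] rpy [179.34   5.22 169.73] shift [ 0.2558 -0.0092 -0.0383] turn -0.0252 t 10.5 wf [-0.7  0.6  0.6] q [-0.127  0.961  1.221  1.739  0.007  0.052]
```

>>> {"name": "move_arm", "arguments": {"commands": [[0,[0.1,0,0],0],[0,[0.1,0,0],0],[0,[0.1,0,0],0],[0,[0.1,0,0],0],[0,[0.1,0,0],0],[0,[0.1,0,0],0],[0,[0.1,0,0],0],[0,[0.1,0,0],0]]}}

```text
t: 11.17
ee_pos: [0.7102, -0.0187, 0.2274]
ee_rot: [3.13, 0.095, 2.963]
wrist_force: [0.1, 0.0, -0.4]
width: 1.001
grasp_force: 0.0
```

```bash
python3 -c "
from h import *
rel([.55,.0,.25],172)"
```

```text
pos [ 0.7102 -0.0187  0.2274] rpy [179.33   5.43 169.74] shift [ 0.1581 -0.0097 -0.0378] turn -0.0251 t 11.1667 wf [ 0.1  0.  -0.4] q [-0.118  0.579  0.466  1.363  0.006  0.06 ]
```

The tilt the arm picks up at its reach limit persists once it comes back in, now 5.4° outward in the arm's plane. So I can give the lid its 20° by over-reaching with the arm pointing about -56°. First, grasp the lid. The present tilt lies in the lid's own plane, so it does no harm here.

```bash
python3 -c "
from h import *
rel([.552,-.023,.15],172)"
```

```text
pos [ 0.7102 -0.0187  0.2274] rpy [179.33   5.43 169.74] shift [ 0.1616 -0.0331  0.062 ] turn -0.0251 t 11.1667 wf [ 0.1  0.  -0.4] q [-0.118  0.579  0.466  1.363  0.006  0.06 ]
```

>>> {"name": "move_arm", "arguments": {"commands": [[0.55,[0.162,-0.033,0.062],-0.025],[0.55,[0.162,-0.033,0.062],-0.025],[0.55,[0.162,-0.033,0.062],-0.025],[0.55,[0.162,-0.033,0.062],-0.025],[0.55,[0.162,-0.033,0.062],-0.025],[0.55,[0.162,-0.033,0.062],-0.025],[0.55,[0.162,-0.033,0.062],-0.025],[0.55,[0.162,-0.033,0.062],-0.025]], "newtons": 40}}

```text
t: 11.83
ee_pos: [0.5535, -0.0232, 0.1514]
ee_rot: [3.134, 0.097, 3.002]
wrist_force: [0.3, -0.1, -1.0]
width: 0.448
grasp_force: 0.0
```

```bash
python3 - <<'E'
from h import *
p,d,i=grab('side');q=grab('top')[0];rel([.552,-.023,.035],172)
s=ctrl.state(); print(s['width']); e=s['ee_pos']
a=cv2.resize(p[185:305,270:390],None,fx=3.3,fy=3.3);b=cv2.resize(q[200:320,285:405],None,fx=3.3,fy=3.3)
cv2.imwrite('pics/hov.png',np.hstack([a,b])[...,::-1])
p,X=cloud('side')
for z in np.arange(.12,.24,.01):
    m=(abs(X[...,0]-e[0])<.06)&(abs(X[...,1]-e[1])<.06)&(abs(X[...,2]-z)<.005)
    if m.sum()>3: Q=X[m]; print('%.2f'%z,m.sum(),np.median(Q,0).round(3),Q.min(0)[:2].round(3),Q.max(0)[:2].round(3))
E
```

```text
pos [ 0.5529 -0.023   0.151 ] rpy [179.55   5.49 172.01] shift [ 0.0119 -0.001   0.1154] turn 0.0001 t 11.9333 wf [ 0.1 -0.6  0.6] q [-0.162  0.263 -0.214  0.998  0.01  -0.023]
0.4523530995749275
0.19 35 [ 0.545 -0.003  0.19 ] [ 0.533 -0.047] [0.562 0.01 ]
0.20 45 [0.544 0.004 0.2  ] [ 0.532 -0.049] [0.562 0.012]
0.21 38 [0.542 0.004 0.211] [ 0.53  -0.056] [0.556 0.016]
0.22 23 [ 0.536 -0.042  0.219] [ 0.53  -0.054] [0.552 0.009]
0.23 36 [0.536 0.003 0.231] [ 0.523 -0.064] [0.559 0.027]
```

View pics/hov.png

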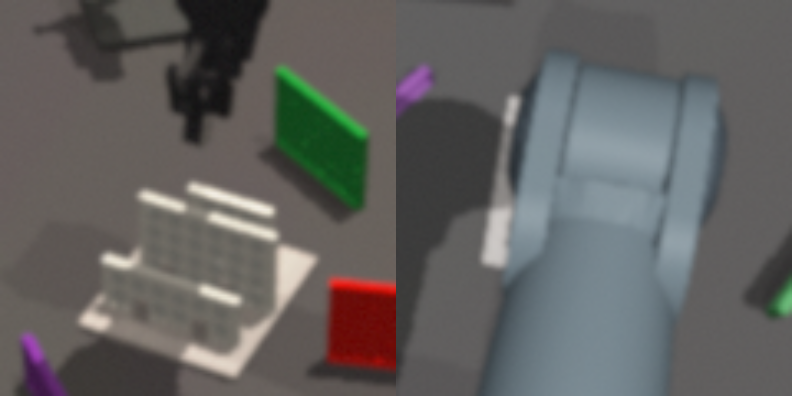

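The half-open gripper hovers above the middle lid, fingertips at (192,135) left with z≈0.185, straddling its plane. The rack and lids are undisturbed. Descending and gripping.

>>> {"name": "move_arm", "arguments": {"commands": [[0.55,[0.004,-0.001,0.035],0],[0.55,[0.008,-0.001,0.07],0],[0.55,[0.01,-0.001,0.095],0],[0.55,[0.012,-0.001,0.115],0],[0.55,[0.012,-0.001,0.115],0],[0.55,[0.012,-0.001,0.115],0],[1,[0.012,-0.001,0.115],0],[1,[0.012,-0.001,0.115],0]]}}

```text
t: 12.6
ee_pos: [0.5498, -0.0226, 0.0355]
ee_rot: [3.134, 0.095, 3.002]
wrist_force: [0.8, -0.5, -0.5]
width: 0.176
grasp_force: 0.0
```

>>> {"name": "move_arm", "arguments": {"commands": [[1,[0,0,0],0],[1,[0,0,0],0],[1,[0,0,0],0],[1,[0,0,0],0],[1,[0,0,-0.01],0],[1,[-0.001,0,-0.02],0],[1,[-0.003,0,-0.03],0],[1,[-0.004,0,-0.04],0]]}}

```text
t: 13.27
ee_pos: [0.5473, -0.0226, 0.0748]
ee_rot: [3.134, 0.09, 3.002]
wrist_force: [-0.1, 0.1, 0.2]
width: 0.094
grasp_force: 40.5
```

```bash
python3 -c "
from h import *
rel([.54,-.15,.25],172); print(ctrl.state()['width'],ctrl.state()['grasp_force'])"
```

```text
pos [ 0.5473 -0.0226  0.0748] rpy [179.55   5.18 172.01] shift [-0.0263 -0.1258 -0.1746] turn 0.0001 t 13.2667 wf [-0.1  0.1  0.2] q [-0.163  0.314 -0.353  0.814  0.01  -0.024]
0.09363253869979685 40.4945433139801
```

Gripped at 40 N with an 8 mm opening, and lifting. Next: straight up, then over to the right for tilting, turning the hollow side to azimuth -60°.

>>> {"name": "move_arm", "arguments": {"commands": [[1,[-0.004,0,-0.04],0],[1,[-0.008,0,-0.08],0],[1,[-0.012,0,-0.12],0],[1,[-0.015,0,-0.15],0],[1,[-0.018,0,-0.18],0],[1,[-0.018,0,-0.18],0],[1,[-0.018,0,-0.18],-0.05],[1,[-0.018,0,-0.18],-0.1]]}}

```text
t: 13.93
ee_pos: [0.549, -0.0243, 0.2557]
ee_rot: [-3.135, 0.092, -3.12]
wrist_force: [-0.5, -0.3, -0.9]
width: 0.095
grasp_force: 40.5
```

```bash
python3 -c "
from h import *
rel([.38,-.53,.27],210); print(ctrl.state()['width'],ctrl.state()['grasp_force'])"
```

```text
pos [ 0.549  -0.0243  0.2557] rpy [-179.6     5.28 -178.74] shift [ 0.1781 -0.5021 -0.0272] turn -0.3193 t 13.9333 wf [-0.5 -0.3 -0.9] q [-0.166  0.225  0.01   1.263  0.01  -0.187]
0.09542440727739886 40.501463413238525
```

>>> {"name": "move_arm", "arguments": {"commands": [[1,[0.178,-0.5,-0.027],-0.32],[1,[0.178,-0.5,-0.027],-0.32],[1,[0.178,-0.5,-0.027],-0.32],[1,[0.178,-0.5,-0.027],-0.32],[1,[0.178,-0.5,-0.027],-0.32],[1,[0.178,-0.5,-0.027],-0.32],[1,[0.178,-0.5,-0.027],-0.32],[1,[0.178,-0.5,-0.027],-0.32]]}}

```text
t: 14.6
ee_pos: [0.4469, -0.3228, 0.2631]
ee_rot: [-3.092, 0.076, -2.619]
wrist_force: [0.2, -0.2, -0.7]
width: 0.094
grasp_force: 40.5
```

```bash
cat >> h.py <<'E'
def tz():
    s=ctrl.state(); R=Ro.from_euler('xyz',s['ee_rot']).as_matrix(); z=R[:,2]; y=R[:,1]; x=R[:,0]
    print('tool z tilt %.1f az %.1f'%(np.degrees(np.arccos(-z[2])),np.degrees(np.arctan2(z[1],z[0]))),'ytool elev %.1f az %.1f'%(np.degrees(np.arcsin(y[2])),np.degrees(np.arctan2(y[1],y[0]))), 'q1 %.1f'%np.degrees(s['qpos'][0]), 'grip',round(s['grasp_force'],1),round(s['width'],3)); return R
E
python3 -c "
from h import *
rel([.43,-.65,.27],210);rel([.40,-.54,.27],210); tz()"
```

```text
pos [ 0.4469 -0.3228  0.2631] rpy [-177.18    4.37 -150.06] shift [ 0.1769 -0.2758 -0.0069] turn -0.0006 t 14.6 wf [ 0.2 -0.2 -0.7] q [-0.778  0.248  0.058  1.313  0.06  -1.297]
pos [ 0.4469 -0.3228  0.2631] rpy [-177.18    4.37 -150.06] shift [ 0.1481 -0.1655 -0.0101] turn -0.0006 t 14.6 wf [ 0.2 -0.2 -0.7] q [-0.778  0.248  0.058  1.313  0.06  -1.297]
tool z tilt 5.2 az -2.9 ytool elev -2.8 az 119.7 q1 -44.6 grip 40.5 0.094
```

```bash
cat >> h.py <<'E'
Rg=Ro.from_euler('xyz',[179.55,5.18,172.01],degrees=True).as_matrix()
L=Rg.T@Ro.from_euler('z',-8,degrees=True).as_matrix()   # lid in tool
def lid(az=120.):
    s=ctrl.state(); R=tz()@L; a=np.radians(az)
    c=np.array([np.cos(a)*.9397,np.sin(a)*.9397,-.342]); cx=-c; cy=np.cross([0,0,1],cx); cy/=np.linalg.norm(cy)
    print('lid -y elev %.1f az %.1f'%(np.degrees(np.arcsin(-R[2,1])),np.degrees(np.arctan2(-R[1,1],-R[0,1]))),'lid x elev %.1f az %.1f'%(np.degrees(np.arcsin(R[2,0])),np.degrees(np.arctan2(R[1,0],R[0,0]))),
      'err y %.3f x %.3f'%(np.arccos(abs(R[:,1]@cx)),np.arccos(abs(R[:,0]@cy))))
    return R
E
python3 -c "
from h import *
lid();rel([.47,-.60,.29],210);rel([.50,-.65,.29],210)"
```

```text
tool z tilt 5.2 az -2.9 ytool elev -2.8 az 119.7 q1 -44.6 grip 40.5 0.094
lid -y elev 3.3 az -60.3 lid x elev -0.8 az 29.6 err y 0.292 x 0.015
pos [ 0.4469 -0.3228  0.2631] rpy [-177.18    4.37 -150.06] shift [ 0.116  -0.2532 -0.0234] turn -0.0006 t 14.6 wf [ 0.2 -0.2 -0.7] q [-0.778  0.248  0.058  1.313  0.06  -1.297]
pos [ 0.4469 -0.3228  0.2631] rpy [-177.18    4.37 -150.06] shift [ 0.1149 -0.3114 -0.0205] turn -0.0006 t 14.6 wf [ 0.2 -0.2 -0.7] q [-0.778  0.248  0.058  1.313  0.06  -1.297]
```

>>> {"name": "move_arm", "arguments": {"commands": [[1,[0.116,-0.253,-0.023],0],[1,[0.116,-0.253,-0.023],0],[1,[0.116,-0.253,-0.023],0],[1,[0.116,-0.253,-0.023],0],[1,[0.116,-0.253,-0.023],0],[1,[0.116,-0.253,-0.023],0],[1,[0.116,-0.32,-0.023],0],[1,[0.116,-0.36,-0.023],0]]}}

```text
t: 15.27
ee_pos: [0.482, -0.6046, 0.2781]
ee_rot: [-3.071, 0.079, -2.62]
wrist_force: [48.4, -69.7, 45.6]
width: 0.1
grasp_force: 40.7
```

>>> {"name": "move_arm", "arguments": {"commands": [[1,[0,-0.3,-0.02],0],[1,[0,-0.3,-0.02],0],[1,[0,-0.3,-0.02],0],[1,[0,-0.3,-0.02],0],[1,[0,-0.3,-0.02],0],[1,[0,-0.3,-0.02],0],[1,[0,-0.3,-0.02],0],[1,[0,-0.3,-0.02],0]]}}

```text
t: 15.93
ee_pos: [0.5027, -0.6692, 0.2132]
ee_rot: [-3.022, 0.083, -2.618]
wrist_force: [0.3, 0.2, 0.1]
width: 0.093
grasp_force: 40.6
```

```bash
python3 -c "
from h import *
lid();rel([.47,-.60,.29],210)"
```

```text
tool z tilt 8.3 az -25.5 ytool elev -6.8 az 119.4 q1 -59.3 grip 40.6 0.093
lid -y elev 7.3 az -60.6 lid x elev -0.4 az 29.3 err y 0.222 x 0.014
pos [ 0.5027 -0.6692  0.2132] rpy [-173.15    4.74 -150.02] shift [-0.0126  0.0667 -0.0846] turn -0.0002 t 15.9333 wf [0.3 0.2 0.1] q [-1.035  0.993  1.22   1.677  0.081 -1.549]
```

At the jerk where J3 meets its stop the wrist force peaked at 96 N, so from now on I'll approach limits gently. The tilt is now 7.3°. I'll climb while staying at the reach limit.

>>> {"name": "move_arm", "arguments": {"commands": [[1,[-0.002,-0.006,-0.02],0],[1,[-0.004,-0.012,-0.04],0],[1,[-0.006,-0.018,-0.065],0],[1,[-0.008,-0.024,-0.09],0],[1,[-0.01,-0.03,-0.115],0],[1,[-0.012,-0.036,-0.14],0],[1,[-0.014,-0.042,-0.165],0],[1,[-0.016,-0.048,-0.19],0]]}}

```text
t: 16.6
ee_pos: [0.4739, -0.6297, 0.324]
ee_rot: [-2.977, 0.087, -2.618]
wrist_force: [-0.1, -0.2, -0.6]
width: 0.097
grasp_force: 40.7
```

```bash
python3 -c "
from h import *
lid();rel([.47,-.60,.29],210)"
```

```text
tool z tilt 10.6 az -32.4 ytool elev -9.4 az 119.2 q1 -59.8 grip 40.7 0.097
lid -y elev 9.8 az -60.9 lid x elev -0.1 az 29.1 err y 0.178 x 0.016
pos [ 0.4739 -0.6297  0.324 ] rpy [-170.59    4.97 -149.99] shift [-0.0085  0.033   0.0299] turn 0.0001 t 16.6 wf [-0.1 -0.2 -0.6] q [-1.043  0.848  1.221  1.778  0.085 -1.553]
```

>>> {"name": "move_arm", "arguments": {"commands": [[1,[-0.003,-0.01,-0.03],0],[1,[-0.006,-0.02,-0.06],0],[1,[-0.009,-0.03,-0.095],0],[1,[-0.012,-0.045,-0.13],0],[1,[-0.015,-0.06,-0.165],0],[1,[-0.018,-0.07,-0.2],0],[1,[-0.02,-0.08,-0.24],0],[1,[-0.022,-0.09,-0.28],0]]}}

```text
t: 17.27
ee_pos: [0.4361, -0.5789, 0.4202]
ee_rot: [-2.939, 0.09, -2.617]
wrist_force: [0.0, -0.3, -0.5]
width: 0.097
grasp_force: 40.7
```

```bash
python3 -c "
from h import *
lid();rel([.47,-.60,.29],210)"
```

```text
tool z tilt 12.7 az -36.2 ytool elev -11.6 az 119.0 q1 -60.5 grip 40.7 0.097
lid -y elev 12.0 az -61.1 lid x elev 0.1 az 28.9 err y 0.141 x 0.019
pos [ 0.4361 -0.5789  0.4202] rpy [-168.39    5.18 -149.96] shift [-0.0069 -0.0081  0.1358] turn 0.0004 t 17.2667 wf [ 0.  -0.3 -0.5] q [-1.055  0.708  1.22   1.88   0.09  -1.561]
```

>>> {"name": "move_arm", "arguments": {"commands": [[1,[0,-0.03,-0.02],0],[1,[0,-0.06,-0.04],0],[1,[0,-0.1,-0.06],0],[1,[0,-0.15,-0.08],0],[1,[0,-0.2,-0.1],0],[1,[0,-0.25,-0.12],0],[1,[0,-0.3,-0.15],0],[1,[0,-0.35,-0.18],0]]}}

```text
t: 17.93
ee_pos: [0.4378, -0.6156, 0.4137]
ee_rot: [-2.895, 0.093, -2.617]
wrist_force: [1.1, 0.4, 0.3]
width: 0.101
grasp_force: 40.6
```

```bash
python3 -c "
from h import *
lid();rel([.47,-.60,.29],210)"
```

```text
tool z tilt 15.1 az -39.6 ytool elev -14.1 az 118.7 q1 -62.0 grip 40.6 0.101
lid -y elev 14.5 az -61.3 lid x elev 0.3 az 28.8 err y 0.098 x 0.023
pos [ 0.4378 -0.6156  0.4137] rpy [-165.88    5.35 -149.93] shift [-0.024   0.0283  0.1233] turn 0.0007 t 17.9333 wf [1.1 0.4 0.3] q [-1.082  0.725  1.219  1.82   0.099 -1.583]
```

>>> {"name": "move_arm", "arguments": {"commands": [[1,[0,-0.03,-0.02],0],[1,[0,-0.06,-0.04],0],[1,[0,-0.1,-0.06],0],[1,[0,-0.15,-0.08],0],[1,[0,-0.2,-0.1],0],[1,[0,-0.25,-0.12],0],[1,[0,-0.3,-0.15],0],[1,[0,-0.35,-0.18],0]]}}

```text
t: 18.6
ee_pos: [0.4375, -0.6438, 0.4177]
ee_rot: [-2.848, 0.095, -2.616]
wrist_force: [-0.2, 0.9, -0.7]
width: 0.095
grasp_force: 40.7
```

>>> {"name": "move_arm", "arguments": {"commands": [[1,[0,-0.03,-0.02],0],[1,[0,-0.06,-0.04],0],[1,[0,-0.1,-0.06],0],[1,[0,-0.15,-0.08],0],[1,[0,-0.2,-0.1],0],[1,[0,-0.25,-0.12],0],[1,[0,-0.3,-0.15],0],[1,[0,-0.35,-0.18],0]]}}

```text
t: 19.27
ee_pos: [0.436, -0.6661, 0.4281]
ee_rot: [-2.8, 0.097, -2.616]
wrist_force: [0.1, 0.2, 0.1]
width: 0.097
grasp_force: 40.7
```

```bash
python3 - <<'E'
from h import *
R=lid();grab('side');grab('top');s=ctrl.state();e=s['ee_pos'];print(e)
# predicted lid centre: tip = ee-.032 z; lid top about z=+... at grasp
e0=np.array([.5498,-.0226,.0355]); lc=Rg.T@(np.array([.5487,-.0232,.051])-e0); print('lid centre in tool',lc.round(4))
Rt=Ro.from_euler('xyz',s['ee_rot']).as_matrix(); c=e+Rt@lc; print('pred lid centre',c)
for n in('side','top'):
    p,X=cloud(n); D=(X-c)@R; 
    m=(abs(D[...,0])<.075)&(abs(D[...,1])<.02)&(D[...,2]>-.06)&(D[...,2]<.06)&(p.astype(int).mean(-1)>80)
    if m.sum()>10:
        Q=D[m]; print(n,m.sum(),'pct x',np.percentile(Q[:,0],[1,50,99]).round(4),'y',np.percentile(Q[:,1],[2,50,98]).round(4),'z',np.percentile(Q[:,2],[1,50,99]).round(4)); P=X[m]
        u,ss,v=np.linalg.svd(P-P.mean(0),full_matrices=False); print(' plane n in lid frame',(v[2]@R).round(3))
p=np.load('side.npz')
i=ctrl.camera_info('side'); Xc=i['R']@c+i['t']; U=int(i['fx']*Xc[0]/Xc[2]+i['cx']);V=int(i['fy']*Xc[1]/Xc[2]+i['cy']);print(U,V)
i=ctrl.camera_info('top'); Xc=i['R']@c+i['t']; U=int(i['fx']*Xc[0]/Xc[2]+i['cx']);V=int(i['fy']*Xc[1]/Xc[2]+i['cy']);print(U,V)
E
```

```text
tool z tilt 20.3 az -44.6 ytool elev -19.5 az 118.2 q1 -64.2 grip 40.7 0.097
lid -y elev 19.9 az -61.9 lid x elev 0.7 az 28.4 err y 0.031 x 0.031
[ 0.43578193 -0.66608128  0.42825169]
lid centre in tool [-0.0004 -0.0006 -0.0155]
pred lid centre [ 0.43256679 -0.66261414  0.44306593]
side 444 pct x [-0.0044  0.0355  0.0653] y [-0.0046  0.0053  0.0138] z [-0.0441 -0.0016  0.0465]
 plane n in lid frame [ 0.006 -1.    -0.02 ]
431 47
660 301
```

The tilt is now 19.9°, long edges level (0.7°), and the depth picture confirms both the lid's plane and its flat +y side. Next, refine the camera-head pose by fitting its known shape to both clouds, and work out the moves.

```bash
cat > fit.py <<'E'
from h import *
from scipy.optimize import least_squares
P=[]
for n in('side','top'):
    p,X=cloud(n); m=(abs(X[...,0]-.735)<.06)&(abs(X[...,1]+.40)<.07)&(X[...,2]>.18)&(X[...,2]<.31); P.append(X[m])
    print(n,m.sum())
P=np.vstack(P)
def sdf(q,P):
    a=q[3]; d=np.array([np.cos(a)*.9397,np.sin(a)*.9397,-.342]); x=-d; y=np.cross([0,0,1],x); y/=np.linalg.norm(y); z=np.cross(x,y)
    D=(P-q[:3])@np.stack([x,y,z],1)
    b=abs(D-[.0625,0,0])-[.0275,.022,.022]; sb=np.linalg.norm(np.maximum(b,0),axis=1)+np.minimum(b.max(1),0)
    c=np.stack([np.hypot(D[:,1],D[:,2])-.017,abs(D[:,0]-.0175)-.0175],1); sc=np.linalg.norm(np.maximum(c,0),axis=1)+np.minimum(c.max(1),0)
    return np.minimum(sb,sc)
r=least_squares(sdf,[.717,-.363,.227,np.radians(120)],args=(P,),loss='soft_l1',f_scale=.002)
q=r.x; a=q[3]; d=np.array([np.cos(a)*.9397,np.sin(a)*.9397,-.342]); v=q[:3]+.15*d
print('lens',q[:3].round(4),'az',np.degrees(a).round(2),'view',v.round(4),'med |res|',np.median(abs(r.fun)).round(4))
E
cat >> h.py <<'E'
lc=np.array([-.0004,-.0006,-.0155])
def go(c,dyaw=0):
    s=ctrl.state(); R=Ro.from_euler('xyz',s['ee_rot']); cur=s['ee_pos']+R.apply(lc)
    # keep the lid centre on target through the turn (lc is near the tool axis)
    print('lid centre',cur.round(4),'shift',R.inv().apply(np.array(c)-cur).round(4),'turn',round(-dyaw/90,4),'t',s['t'])
E
python3 fit.py; python3 -c "
from h import *
go([.5,-.3,.4],2)"
```

```text
side 558
top 899
lens [ 0.7203 -0.3728  0.2321] az 122.69 view [ 0.6442 -0.2542  0.1808] med |res| 0.0035
lid centre [ 0.4326 -0.6626  0.443 ] shift [-0.235   0.2858 -0.0314] turn -0.0222 t 19.3667
```

>>> {"name": "move_arm", "arguments": {"commands": [[1,[-0.02,0.025,0],0],[1,[-0.05,0.06,0],0],[1,[-0.075,0.09,-0.01],0],[1,[-0.1,0.12,-0.013],0],[1,[-0.126,0.153,-0.017],0],[1,[-0.15,0.183,-0.02],0],[1,[-0.175,0.213,-0.023],0],[1,[-0.2,0.243,-0.027],0]]}}

```text
t: 20.03
ee_pos: [0.4893, -0.3752, 0.3945]
ee_rot: [-2.799, 0.097, -2.616]
wrist_force: [1.2, -0.4, -0.1]
width: 0.096
grasp_force: 40.6
```

```bash
cat >> fit.py <<'E'
for nm,names in(('both',('side','top')),('side',('side',)),('top',('top',))):
    q=r.x.copy()
    P=np.vstack([ (lambda X:X[(abs(X[...,0]-.735)<.07)&(abs(X[...,1]+.40)<.09)&(X[...,2]>.18)&(X[...,2]<.31)])(cloud(n)[1]) for n in names])
    for k in range(6):
        a=q[3]; d=np.array([np.cos(a)*.9397,np.sin(a)*.9397,-.342]); S=P[((P-q[:3])@-d<.082)]; S=S[abs(sdf(q,S))<(.012 if k<2 else .007)]
        rr=least_squares(sdf,q,args=(S,),loss='soft_l1',f_scale=.002); q=rr.x
    a=q[3]; d=np.array([np.cos(a)*.9397,np.sin(a)*.9397,-.342]); print(nm,len(S),'lens',q[:3].round(4),'az',np.degrees(a).round(2),'view',(q[:3]+.15*d).round(4),np.median(abs(rr.fun)).round(4))
E
python3 fit.py; python3 -c "
from h import *
lid();go([.5,-.3,.4],2);go([.6,-.17,.2],2)"
```

```text
side 558
top 899
lens [ 0.7203 -0.3728  0.2321] az 122.69 view [ 0.6442 -0.2542  0.1808] med |res| 0.0035
both 908 lens [ 0.7135 -0.362   0.2264] az 121.45 view [ 0.64   -0.2418  0.1751] 0.0016
side 360 lens [ 0.7127 -0.3616  0.2257] az 121.83 view [ 0.6384 -0.2418  0.1744] 0.0015
top 575 lens [ 0.715  -0.3649  0.2278] az 122.52 view [ 0.6392 -0.246   0.1765] 0.0014
tool z tilt 20.4 az -44.6 ytool elev -19.5 az 118.1 q1 -43.1 grip 40.6 0.096
lid -y elev 20.0 az -61.9 lid x elev 0.7 az 28.3 err y 0.032 x 0.032
lid centre [ 0.486  -0.3717  0.4092] shift [-0.047   0.0565 -0.0054] turn -0.0222 t 20.0333
lid centre [ 0.486  -0.3717  0.4092] shift [-0.1785  0.187   0.175 ] turn -0.0222 t 20.0333
```

The trimmed fits agree: view ≈ (0.640, -0.243, 0.1755), camera azimuth ≈ 122°. I'll go to a standoff about 80 mm short of it.

>>> {"name": "move_arm", "arguments": {"commands": [[1,[-0.02,0.025,0.01],-0.01],[1,[-0.045,0.05,0.03],-0.02],[1,[-0.07,0.075,0.06],-0.04],[1,[-0.095,0.1,0.085],-0.04],[1,[-0.12,0.127,0.11],-0.04],[1,[-0.142,0.15,0.135],-0.04],[1,[-0.162,0.17,0.158],-0.04],[1,[-0.178,0.187,0.175],-0.04]]}}

```text
t: 20.7
ee_pos: [0.6026, -0.1733, 0.1825]
ee_rot: [-2.796, 0.075, -2.555]
wrist_force: [0.7, 0.1, -1.3]
width: 0.097
grasp_force: 40.7
```

```bash
cat > chk.py <<'E'
from h import *
R=lid(122);s=ctrl.state();e=s['ee_pos']
Rt=Ro.from_euler('xyz',s['ee_rot']).as_matrix(); c=e+Rt@lc; print('pred',c.round(4),s['qpos'].round(2))
for n in('side','top'):
    grab(n); p,X=cloud(n); D=(X-c)@R
    m=(abs(D[...,0])<.075)&(abs(D[...,1])<.015)&(D[...,2]>-.06)&(D[...,2]<.06)&(p.astype(int).mean(-1)>80)
    if m.sum()>10:
        Q=D[m]; print(n,m.sum(),'x',np.percentile(Q[:,0],[1,50,99]).round(4),'y',np.percentile(Q[:,1],[2,50,98]).round(4),'z',np.percentile(Q[:,2],[1,50,99]).round(4)); P=X[m]
        u,ss,v=np.linalg.svd(P-P.mean(0),full_matrices=False); print(' plane n in lid frame',(v[2]@R).round(3))
go([.640,-.243,.1755])
E
python3 chk.py
```

```text
tool z tilt 20.2 az -44.6 ytool elev -19.7 az 122.1 q1 -16.8 grip 40.7 0.097
lid -y elev 20.2 az -58.0 lid x elev -0.6 az 31.8 err y 0.003 x 0.010
pred [ 0.5994 -0.1698  0.1973] [-0.29  0.21 -0.26  0.78 -0.16 -0.89]
side 751 x [-0.0636  0.0115  0.0638] y [-0.0022  0.0052  0.0104] z [-0.0455 -0.0016  0.046 ]
 plane n in lid frame [0.001 1.    0.023]
top 111 x [0.0322 0.0508 0.066 ] y [-0.0006  0.0043  0.0082] z [-0.0498 -0.0059  0.0446]
 plane n in lid frame [-0.     1.     0.016]
lid centre [ 0.5975 -0.168   0.1942] shift [ 0.0077 -0.075   0.0457] turn 0.0 t 20.8
```

The lid matches prediction to within 1 mm (orientation error 0.01 rad). Final approach, slowly.

>>> {"name": "move_arm", "arguments": {"commands": [[1,[0.001,-0.012,0.008],0],[1,[0.003,-0.027,0.016],0],[1,[0.004,-0.042,0.026],0],[1,[0.006,-0.055,0.034],0],[1,[0.007,-0.065,0.04],0],[1,[0.008,-0.072,0.044],0],[1,[0.008,-0.075,0.046],0],[1,[0.008,-0.075,0.046],0]]}}

```text
t: 21.47
ee_pos: [0.6451, -0.2527, 0.1669]
ee_rot: [-2.794, 0.076, -2.558]
wrist_force: [0.0, 0.1, -0.4]
width: 0.097
grasp_force: 40.6
```

```bash
python3 chk.py; python3 -c "
from h import *
p=np.load('side.npz')['p'];q=np.load('top.npz')['p']
cv2.imwrite('pics/fin.png',np.hstack([cv2.resize(p[60:320,220:440],None,fx=1.8,fy=1.8),cv2.resize(q[120:380,280:500],None,fx=1.8,fy=1.8)])[...,::-1])"
```

```text
tool z tilt 20.4 az -44.7 ytool elev -19.9 az 121.9 q1 -23.0 grip 40.6 0.097
lid -y elev 20.3 az -58.2 lid x elev -0.5 az 31.7 err y 0.006 x 0.011
pred [ 0.6419 -0.2491  0.1817] [-0.4   0.33 -0.14  0.76 -0.13 -0.99]
side 714 x [-0.0634  0.0106  0.0634] y [-0.003   0.0053  0.0114] z [-0.0444 -0.0022  0.0482]
 plane n in lid frame [0.002 1.    0.022]
top 44 x [0.0469 0.0581 0.065 ] y [-0.005  -0.0019  0.0035] z [-0.0453  0.0412  0.048 ]
 plane n in lid frame [-0.025  1.    -0.007]
lid centre [ 0.6415 -0.2478  0.1818] shift [-0.0009  0.0067  0.0043] turn 0.0 t 21.5667
```

View pics/fin.png

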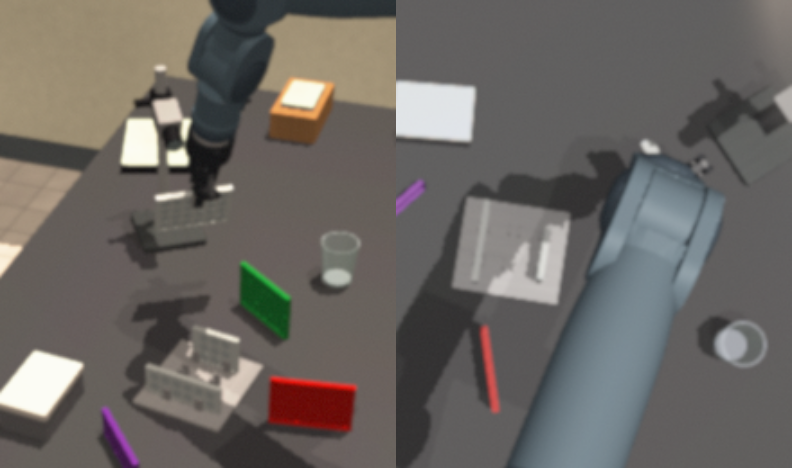

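The lid is held in front of the lens (at (195,210) left). The other two lids remain in the rack at (183,388) and (215,350), and the beaker and tip box are in place. One small centring correction, then hand in.

>>> {"name": "move_arm", "arguments": {"commands": [[1,[-0.001,0.003,0.002],0],[1,[-0.001,0.007,0.005],0],[1,[-0.001,0.007,0.005],0],[1,[-0.001,0.007,0.005],0],[1,[-0.001,0.007,0.005],0],[1,[-0.001,0.007,0.005],0],[1,[-0.001,0.007,0.005],0],[1,[-0.001,0.007,0.005],0]]}}

```text
t: 22.23
ee_pos: [0.6437, -0.2466, 0.1602]
ee_rot: [-2.794, 0.076, -2.556]
wrist_force: [0.8, -0.3, -0.9]
width: 0.095
grasp_force: 40.6
```

```bash
python3 -c "
from h import *
lid(122);go([.640,-.243,.1755]);print(abs(ctrl.state()['qvel']).max()); print(ctrl.hand_in())"
```

```text
tool z tilt 20.4 az -44.6 ytool elev -19.9 az 122.0 q1 -22.5 grip 40.6 0.095
lid -y elev 20.3 az -58.1 lid x elev -0.5 az 31.7 err y 0.006 x 0.010
lid centre [ 0.6405 -0.243   0.175 ] shift [ 0.0004  0.0001 -0.0006] turn 0.0 t 22.2333
0.0024546748590890365
the job is handed in; nothing more can be done
None
```

I pushed the drawer fully shut, took the full-size lid from the rack and handed the job in with its hollow side squarely facing the lens; by my measurements it is within about 1 mm of the estimated focus point and 0.01 rad of square, but no verdict came back.

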